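# Open the duct damper and start the fume extraction

### The job

Get the fume extraction at this soldering place going: push the damper handle on top of the duct round with the fingertips until it lies along the duct, fully open, and only then press the round start button on the switch box gently down with the fingertips and let it come up again. Leave the square and the oblong button alone, and leave everything else on the bench standing where it is, neither lifted nor moved.

Things in the scene. Friction and masses are not known exactly. Their poses are not given: they have to be found in the camera images.
- duct: Fixed aluminium extraction duct, a level tube 100 mm across whose axis lies 60 mm above the table, with a grey filter unit (170 mm high) at its far end. Origin on the table straight below the damper's pivot; x runs along the tube from the open mouth (x = -146 mm) to the filter unit (x = 220 to 370 mm), z up. It stands on the left or the right of the bench
- damper_pivot (a point): The vertical pivot of the damper handle, 120 mm above the table, at the underside of the handle's flat bar
- damper (a joint): Angle of the damper handle, rad: 0 = handle square across the tube, pointing to the duct's -y (shut); 1.571 = handle along the tube, pointing to the duct's +x (fully open, end stop). It grows counter-clockwise seen from above. The handle is a flat dark steel bar (14 mm wide, 6 mm thick, 83 mm long from the pivot) with an upright peg at its end; it turns stiffly (about 1.5 N at the peg) and stays where it is left
- peg_top (a point): Centre of the top of the damper handle's upright peg, 12 mm across; its axis is 75 mm from the pivot; it stands from 120 to 170 mm above the table (44 mm of it above the bar); it is fixed to the bar and turns with it, so a finger pressed on it tends to be rolled along it, and can drag it back if drawn away sideways
- panel: Fixed grey switch box 160 (x) x 260 (y) x 60 mm high, origin at the centre of its underside; on its top, 30 mm nearer its -x edge than the middle, is a row of three push buttons 80 mm apart along its y, in any order, all of the same black plastic and all 30 mm above the box's top. It stands on the other side of the bench from the duct
- round_unit: The start button's fixed grey mount, 58 x 46 x 12 mm on the box's top, with its button
- round_top (a point): Centre of the top face of the round start button, 36 mm across, 90 mm above the table when not pressed
- round (a joint): How far the round start button is pressed down, m: 0 = out, 0.010 = at its stop. Spring return: 1.5 N to start, 6 N at the stop
- square_top (a point): Centre of the top face of the square button, 30 x 30 mm, 90 mm above the table when not pressed
- square (a joint): How far the square button is pressed down, m: 0 = out, 0.010 = at its stop. Spring return: 1.5 N to start, 6 N at the stop
- oblong_top (a point): Centre of the top face of the oblong button, 50 (box's x) x 14 mm, 90 mm above the table when not pressed
- oblong (a joint): How far the oblong button is pressed down, m: 0 = out, 0.010 = at its stop. Spring return: 1.5 N to start, 6 N at the stop
- cone: Loose bystander: wooden ring cone, 36 mm across, 50 mm tall, standing on the rear part of the switch box's top. Origin at the middle of its underside
- jar: Loose bystander: amber jar with white cap, 40 mm across, 60 mm tall, standing beside the duct. Origin at the middle of its underside
- spool: Loose bystander: dark steel wire spool, 40 mm across, 50 mm tall, standing beside the duct on the damper handle's side, below the height of the handle. Origin at the middle of its underside
- brick: Loose bystander: soldering brick 100 x 70 x 50 mm. Origin at the middle of its underside
- block: Loose bystander: steel bench block 70 x 70 x 20 mm. Origin at the middle of its underside
- file: Loose bystander: hand file with wooden handle, 175 mm long, 22 mm high, lying. Origin at the middle of its length, on the surface
- tweezers: Loose bystander: steel tweezers, 120 mm long, 6 mm high, lying. Origin at the middle of its length, on the surface

How it is judged:
On the way, in this order (a step that is already met when the one before it is completed fails the run):
1. the damper handle lies along the duct (at least 1.45 of 1.57 rad) (value of joint damper above 1.45 rad), for 0.2 s.
2. the round button is pressed down at least 6 of its 10 mm (value of joint round above 0.006 m), for 0.1 s.
At the end, for the whole second after the job is handed in: The damper handle stands open (at least 1.45 rad), all three buttons are up again (within 1.5 mm), and every loose thing is within 20 mm of where it started (value of joint damper above 1.45 rad and value of joint each of round, square, oblong below 0.0015 m and not (distance of cone from where it was at the start of the episode above 0.02 m) and not (distance of jar from where it was at the start of the episode above 0.02 m) and not (distance of spool from where it was at the start of the episode above 0.02 m) and not (distance of brick from where it was at the start of the episode above 0.02 m) and not (distance of block from where it was at the start of the episode above 0.02 m) and not (distance of file from where it was at the start of the episode above 0.02 m) and not (distance of tweezers from where it was at the start of the episode above 0.02 m)); the robot touches nothing.
It fails at once if the round button is pressed (over 3 mm) while the damper is not open (under 1.40 rad) (value of joint round above 0.003 m and value of joint damper below 1.4 rad).
It fails at once if the square or the oblong button is pressed (over 2 mm) (value of joint any of square, oblong above 0.002 m).
It fails at once if the start button is pressed roughly (over 25 N) (contact force between anything else and round_unit above 25 N).
It fails at once if the arm or the gripper's body, rather than the fingers, pushes on the duct, its handle, or a button (over 2 N) (contact force between the arm and duct above 2 N or contact force between the arm and round_unit above 2 N).
It fails at once if a loose thing is lifted, carried or shifted (over 20 mm) (distance of any of cone, jar, spool, brick, block, file, tweezers from where it was at the start of the episode above 0.02 m).
It also fails if it takes over 64 s, if anything falls off the work surface, if the arm or the gripper's body presses on something with over 40 N, if the wrist force passes 120 N, or if a joint passes its speed limit or range.

### The arm

A 6-joint arm with a two-finger parallel gripper is mounted at the origin on the work surface. World frame = base frame: x ahead of the robot, y to its left, z up, the work surface at z = 0. Lengths are in m, angles in rad, forces in N, time in s.
With the tool pointing down it reaches from about 0.25 to 0.725 m from the base axis. Payload 4 kg.
Tool frame: the origin (TCP) lies on the centre line of the jaws, within the pads' length; the fingertips stand tip_reach ahead of it and the grasp point (between the pads) lies 5 mm behind it (tip_reach is the distance from the TCP to the fingertips, in m); z points along the fingers, y is the direction in which the jaws open and shut (so a half turn about z gives the same grasp; the last joint's range is limited). The gripper opens to 85 mm and grips with 20 to 120 N. Pads are 22 mm wide; open, the fingers measure 114 mm over their backs; the gripper's body (76 mm by 85 mm) begins 54 mm behind the grasp point. The pads swing forward as they close: fully open they stand 13 mm farther back than shut.
Start: joints at [1.179, 0.241, 0.005, 1.335, 0, 1.571], TCP at [0.191, 0.462, 0.224] pointing down, gripper open.
Joint ranges: [-2.72, 2.72], [-1.05, 1.87], [-1.09, 1.28], [-1.99, 2.15], [-1.42, 1.44], [-3.14, 3.14]. Speed limits (rad/s): [2.79, 2.79, 3.14, 3.14, 3.14, 3.14].

### API

Orientations are given as a unit quaternion [x, y, z, w].
In Python, from workcell import * gives the robot as it stands.
- The arm moves only by the tool arm_command, never from a script. Its arguments are lists of equal length, an entry for each row: "translation": the shift along the tool's x, y, z in cm, a list of three; "turn": the turn about the tool's z in rad; "hand": the closure, from 0 (fully open) to 1 (shut). In form: {"translation": [[x, y, z], ...], "turn": [turn, ...], "hand": [hand, ...]}. A call has 1 to 5 rows; each row is the pose to reach, as a shift and turn from the pose commanded when the call began, along the tool's axes at that moment; what a row does not reach only later rows make up. A row lasts 1/12 s, in which the tool goes at most 41.7 mm and 7.16 degrees, less where a joint would pass 70% of its speed; a pose out of reach is approached as far as the arm can. A call with a gripper value outside its range is refused whole. The fingers move at their own pace and stop on an object; the grip force is fixed at half the most. Time passes only in rows, so rows that repeat a pose let the fingers close. It gives the time, the measured TCP pose, the force and the opening at its end, in the units of the state.
- get_obs(): the state, without advancing time (a new reading comes with each control period).
- camera(name): name is "scene" or "top" or "wrist"; returns (picture, depth): 480x640x3 uint8, red, green, blue; 480x640 float32, m along the optical axis (not along the pixel's ray), 0 where there is no reading.
- camera_info(name): a dict with "mtx" (3x3 intrinsics, pixels), "world_to_cam" (4x4, takes a point from world to camera coordinates). Camera axes: x right, y down, z forward; pixel columns grow to the right and rows downward; lengths in m; the calibration is good to about 2 mm. The wrist camera is an equidistant fisheye: a pixel r from the principal point sees the ray r / f radians off the axis. A picture is of the moment at which its call begins: read the wrist's pose just before it. camera_info takes no time and is no camera call; for the wrist camera it gives the pose at the moment of the call.
- job_done(): hands the job in, once; it reports no verdict.
Trained networks look in the newest picture that a camera, given by its name, has taken for a name from the list of things; names that differ only in an ending like _2 or _b are one class to them, and where a whole thing is asked for, a point or a joint stands for the part that bears it (a point fixed in the world has none). Each returns a list of dicts, best first, with "conf" (0 to 1); they miss things now and then, are a little off and sometimes report something else, mostly with a low value. They report only what shows in the picture. A call takes as long as a camera call.
- search_frame(camera, name): "location" ([row, column] in pixels, amid what is visible of it).
- spot_point(camera, name): "location" ([row, column] in pixels: a listed point, or the origin of a listed thing).
The state is a dict: "clock": time; "joint_pos": joint angles; "joint_vel": joint speeds; "tau": joint torques, N m; "eef_pos": TCP position; "tool_rot": TCP orientation; "ft_force": force on the tool from outside, world axes, zero at the start; "ft_torque": the same for the moment, N m; "grip_width": finger opening in m.
Only numpy, scipy, OpenCV 4.12 (cv2) and the standard library are available. Lean on these libraries where they do the work, as an engineer would, in place of code of your own. Each camera call takes 0.05 s, during which the arm holds its last target. There are 200 camera calls.

## Working session

There is one attempt and no reset: what is moved stays moved. The work goes in short steps, Python scripts to look and compute and a tool call to move; the robot and the scene stay as the last step left them, time stands still between calls to the robot, and variables do not carry over. Pictures are saved under pics/ and viewed, about 8 in all and at most 12, crops included, and the job is handed in when it is done.

Besides the shell and the picture viewer there is one more tool, called after "Request:" by a JSON object that holds its "api" and its "payload". arm_command: Moves the arm, as the interface text tells. Its arguments: {"type":"object","properties":{"translation":{"type":"array","items":{"type":"array","items":{"type":"number"}}},"turn":{"type":"array","items":{"type":"number"}},"hand":{"type":"array","items":{"type":"number"}}},"required":["translation","turn","hand"]}

```bash
mkdir -p pics; cat > h.py <<'E'
from workcell import *
import numpy as np, cv2
def deproj(cam,rc,depth=None,z=None):
    i=camera_info(cam);K=np.array(i["mtx"]);T=np.linalg.inv(np.array(i["world_to_cam"]))
    r,c=rc;d=np.array([(c-K[0,2])/K[0,0],(r-K[1,2])/K[1,1],1.])
    if z is not None:
        w=T[:3,:3]@d;s=(z-T[2,3])/w[2];return T[:3,3]+s*w
    return T[:3,:3]@(d*depth)+T[:3,3]
E
python3 - <<'E'
from h import *
o=get_obs();print({k:np.round(v,3) for k,v in o.items()})
Z=dict(damper_pivot=.12,peg_top=.17,round_top=.09,square_top=.09,oblong_top=.09,duct=0,panel=0,cone=.06,jar=0,spool=0,brick=0,block=0,file=0,tweezers=0)
for cam in("top","scene"):
    p,d=camera(cam);cv2.imwrite(f"pics/{cam}0.png",p[:,:,::-1])
    for n,z in Z.items():
        for q in spot_point(cam,n)[:2]:
            print(cam,n,np.round(q["conf"],2),np.round(q["location"]),np.round(deproj(cam,q["location"],z=z),3))
E
```

```text
{'clock': np.float64(0.0), 'joint_pos': array([1.179, 0.241, 0.004, 1.335, 0.   , 1.571]), 'joint_vel': array([ 0.002, -0.   ,  0.   ,  0.001,  0.002,  0.   ]), 'tau': array([ 0.0000e+00, -3.7232e+01,  2.5241e+01,  1.7000e-02, -0.0000e+00,
        0.0000e+00]), 'eef_pos': array([0.191, 0.462, 0.223]), 'tool_rot': array([ 0.195,  0.981, -0.001, -0.   ]), 'ft_force': array([-0.468,  0.394, -0.366]), 'ft_torque': array([ 0.028, -0.006, -0.023]), 'grip_width': np.float64(0.086)}
top damper_pivot 0.77 [260. 441.] [ 0.512 -0.247  0.12 ]
top peg_top 0.78 [254. 481.] [ 0.522 -0.321  0.17 ]
top round_top 0.65 [267. 233.] [0.495 0.218 0.09 ]
top square_top 0.52 [283. 162.] [0.456 0.378 0.09 ]
top oblong_top 0.48 [276. 196.] [0.474 0.303 0.09 ]
top duct 0.95 [265. 430.] [ 0.507 -0.244  0.   ]
top panel 0.72 [267. 207.] [0.498 0.299 0.   ]
top cone 0.48 [251. 168.] [0.531 0.378 0.06 ]
top jar 0.63 [204. 398.] [ 0.656 -0.168  0.   ]
top spool 0.61 [289. 473.] [ 0.45  -0.349  0.   ]
top brick 0.63 [209. 332.] [ 0.644 -0.005  0.   ]
top brick 0.6 [157. 328.] [0.774 0.006 0.   ]
top block 0.96 [261.
[... 423 characters left out ...]
6 [224. 440.] [0.486 0.291 0.09 ]
scene oblong_top 0.54 [245. 309.] [ 0.525 -0.01   0.09 ]
scene duct 0.69 [286. 199.] [ 0.513 -0.25   0.   ]
scene panel 0.62 [260. 443.] [0.505 0.304 0.   ]
scene panel 0.59 [285. 203.] [ 0.512 -0.242  0.   ]
scene cone 0.52 [245. 481.] [0.54  0.371 0.06 ]
scene jar 0.78 [328. 240.] [ 0.66  -0.168  0.   ]
scene spool 0.89 [270. 162.] [ 0.443 -0.334  0.   ]
scene brick 0.67 [318. 318.] [ 0.653 -0.01  -0.   ]
scene brick 0.35 [332. 239.] [ 0.671 -0.17   0.   ]
scene block 0.82 [276. 314.] [0.517 0.002 0.   ]
scene file 0.85 [246. 307.] [0.4   0.003 0.   ]
scene tweezers 0.76 [362. 334.] [ 0.775  0.    -0.   ]
scene tweezers 0.58 [215. 473.] [0.329 0.449 0.   ]
```

View pics/top0.png

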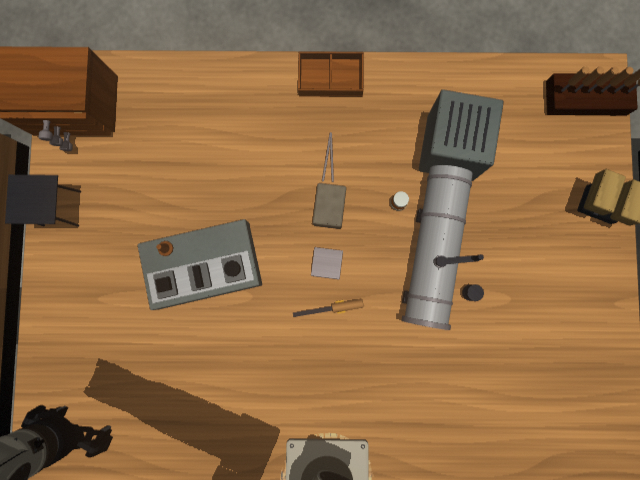

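View pics/scene0.png

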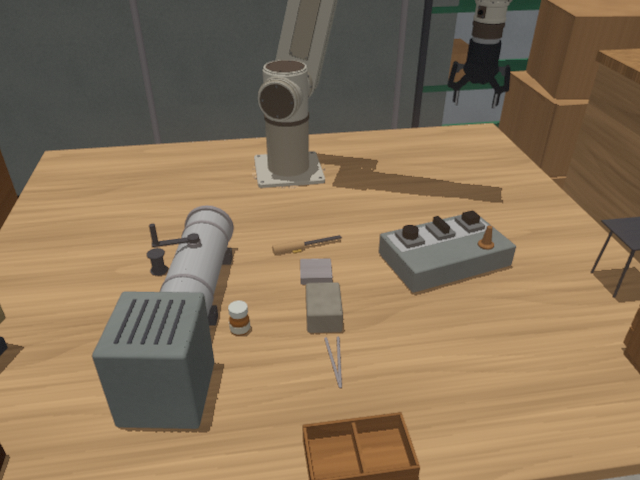

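The duct is on the right with its filter unit at top-view pixel (465,130). The handle is shut: pivot at about (441,260), peg at about (481,256). The panel is on the left, with the round button at (233,267), the oblong at (198,276) and the square at (164,284). The detections agree with this. Next I'll get the duct's yaw and the tip reach, and write a move calculator.

```bash
cat >> h.py <<'E'
from scipy.spatial.transform import Rotation as Ro
def rel(target,yaw=None):
    """tool-frame cm shift and turn towards world target, tool-x yaw (deg)"""
    o=get_obs();R=Ro.from_quat(o["tool_rot"]);t=R.inv().apply(np.array(target)-o["eef_pos"])*100
    x=R.as_matrix()[:,0];y0=np.degrees(np.arctan2(x[1],x[0]))
    tr=0 if yaw is None else -np.radians((yaw-y0+180)%360-180)
    print("rel",np.round(t,2),"turn",round(tr,3),"yaw now",round(y0,1))
E
python3 - <<'E'
from h import *
import workcell
print({k:getattr(workcell,k) for k in dir(workcell) if not k.startswith('_') and not callable(getattr(workcell,k)) } .get('tip_reach'),[k for k in dir(workcell) if k[0]!='_'])
p,d=camera("top");i=camera_info("top");K=i["mtx"];T=np.linalg.inv(i["world_to_cam"])
r,c=np.mgrid[:480,:640];P=np.stack([(c-K[0][2])/K[0][0]*d,(r-K[1][2])/K[1][1]*d,d],-1)@T[:3,:3].T+T[:3,3]
def fit(m):
    q=P[m][:,:2].astype(np.float32);vx,vy,x,y=cv2.fitLine(q,cv2.DIST_HUBER,0,.01,.01).ravel();return len(q),np.degrees(np.arctan(vy/vx)),x,y
reg=(P[...,0]>.38)&(P[...,0]<.68)&(abs(P[...,1]+.25)<.1)&(d>0)
print("tube",fit(reg&(P[...,2]>.095)&(P[...,2]<.113)))
m=reg&(P[...,2]>.117)&(P[...,2]<.135);print("bar",m.sum(),P[m].min(0),P[m].max(0))
m=(P[...,2]>.15)&(abs(P[...,0]-.52)<.05)&(abs(P[...,1]+.32)<.05)&(d>0);print("peg",m.sum(),P[m].mean(0),P[m].max(0))
b=(P[...,2]>.082)&(P[...,2]<.1)&(abs(P[...,1]-.3)<.13)&(abs(P[...,0]-.47)<.06)&(d>0)
n,l,s,ce=cv2.connectedComponentsWithStats(b.astype(np.uint8))
for k in range(1,n):
    if s[k,4]>15: q=P[l==k];print("btn",s[k,4],q.mean(0),np.ptp(q,0))
rel([.475,-.325,.26],186)
E
```

```text
0.014 ['Unreachable', 'camera', 'camera_info', 'get_obs', 'job_done', 'search_frame', 'spot_point', 'tip_reach']
tube (3992, np.float32(-10.322205), np.float32(0.53316915), np.float32(-0.24589488))
bar 311 [ 0.38102059 -0.32589379  0.11700965] [ 0.61084534 -0.21065221  0.13465752]
peg 38 [ 0.51772772 -0.31875956  0.16716038] [ 0.5230552  -0.31434075  0.17377989]
btn 198 [0.49182624 0.22181766 0.0910944 ] [0.03217888 0.03446811 0.01508969]
btn 153 [0.47302783 0.29942748 0.09048236] [0.05002244 0.02381739 0.01355275]
btn 193 [0.45451985 0.37675218 0.09091473] [0.03405031 0.03621642 0.0158616 ]
rel [-56.31 -61.9   -3.59] turn -0.497 yaw now 157.5
```

Request:
{"api": "arm_command", "payload": {"translation": [[-2.7,-3,0],[-5.4,-6,0],[-8.1,-9,0],[-10.8,-12,0],[-13.5,-15,0]], "turn": [0,0,0,0,0], "hand": [1,1,1,1,1]}}

```text
clock: 1.97
eef_pos: [0.2585, 0.2703, 0.2241]
tool_rot: [0.194, 0.981, 0.0, 0.0]
ft_force: [1.4, 0.0, -0.1]
grip_width: 0.0255
```

Request:
{"api": "arm_command", "payload": {"translation": [[-2.7,-3,0],[-5.4,-6,0],[-8.1,-9,0],[-10.8,-12,0],[-13.5,-15,0]], "turn": [0,0,0,0,0], "hand": [1,1,1,1,1]}}

```text
clock: 2.38
eef_pos: [0.3261, 0.0799, 0.2245]
tool_rot: [0.194, 0.981, 0.0, 0.001]
ft_force: [1.0, 0.8, -0.1]
grip_width: -0.0001
```

Request:
{"api": "arm_command", "payload": {"translation": [[-2.7,-3,0],[-5.4,-6,0],[-8.1,-9,0],[-10.8,-12,0],[-13.5,-15,0]], "turn": [0,0,0,0,0], "hand": [1,1,1,1,1]}}

```text
clock: 2.8
eef_pos: [0.3936, -0.1107, 0.2244]
tool_rot: [0.195, 0.981, 0.0, 0.0]
ft_force: [0.5, 0.8, 0.2]
grip_width: 0.0001
```

Request:
{"api": "arm_command", "payload": {"translation": [[-2.7,-3,0],[-5.4,-6,0],[-8.1,-9,0],[-10.8,-12,0],[-13.5,-15,0]], "turn": [-0.1,-0.2,-0.3,-0.4,-0.5], "hand": [1,1,1,1,1]}}

```text
clock: 3.22
eef_pos: [0.4611, -0.3008, 0.2241]
tool_rot: [-0.056, 0.998, -0.0, 0.0]
ft_force: [0.2, 1.2, -0.5]
grip_width: 0.0003
```

```bash
python3 - <<'E'
from h import *
o=get_obs();print(o["clock"],o["eef_pos"],o["joint_pos"],o["ft_force"],o["grip_width"])
rel([.479,-.325,.215],186)
p,d=camera("wrist");cv2.imwrite("pics/w1.png",p[:,:,::-1])
for cam in("top","scene"):
    camera(cam)
    for n,z in(("damper_pivot",.12),("peg_top",.17)):
        for q in spot_point(cam,n)[:1]:print(cam,n,q["conf"],deproj(cam,q["location"],z=z))
E
```

```text
3.2167 [ 0.46112081 -0.3007872   0.22405834] [-5.78074760e-01  3.41386514e-01  1.42800276e-01  1.37194245e+00
  1.54627082e-04 -6.90635830e-01] [ 0.22163221  1.15904116 -0.50343607] 0.00030157637540370494
rel [-1.5  -2.61  0.91] turn 0.008 yaw now -173.6
top damper_pivot 0.89 [ 0.5124261  -0.25012219  0.12      ]
top peg_top 0.84 [ 0.51586381 -0.31271336  0.17      ]
scene damper_pivot 0.86 [ 0.51113783 -0.24958885  0.12      ]
scene peg_top 0.81 [ 0.51715921 -0.32425761  0.17      ]
```

View pics/w1.png

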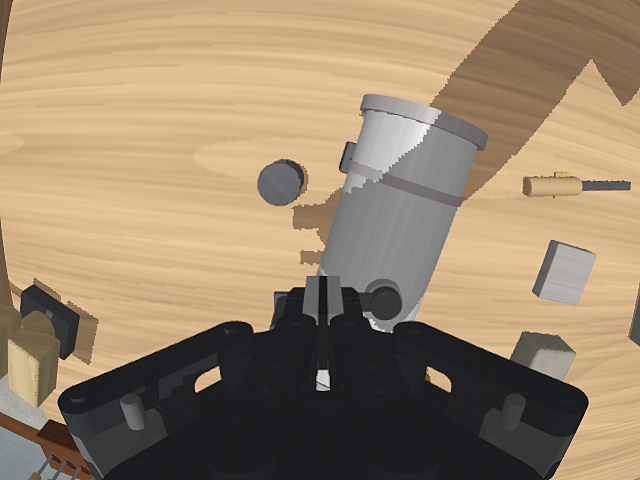

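The wrist view shows the shut fingers at (322,290), the pivot hub at (382,300) and the spool at (280,182), well below. The peg is hidden behind the fingers. Next I'll go down beside the peg on its −x side.

Request:
{"api": "arm_command", "payload": {"translation": [[-1.5,-2.6,0],[-1.5,-2.6,3],[-1.5,-2.6,6],[-1.5,-2.6,7.2],[-1.5,-2.6,7.2]], "turn": [0,0,0,0,0], "hand": [1,1,1,1,1]}}

```text
clock: 3.98
eef_pos: [0.4764, -0.32, 0.149]
tool_rot: [-0.055, 0.998, 0.002, -0.003]
ft_force: [-1.4, 0.6, -0.4]
grip_width: -0.0001
```

```bash
cat > arc.py <<'E'
import sys
from h import *
# finger centre trails the peg by 17 mm along the tangent; print rows for handle yaw list (deg), radius r
P=np.array([.512,-.249]);o=get_obs();print(o["clock"],o["eef_pos"],o["ft_force"])
off=float(sys.argv[1])
for a in map(float,sys.argv[2:]):
    t=np.radians(a);u=np.array([np.cos(t),np.sin(t)]);n=np.array([-u[1],u[0]])
    q=P+.075*u-off*n;print(a,np.round(q,3),end=" ");rel([*q,.152],a+90+180)
E
python3 arc.py .017 -85 -78 -71 -64 -57 -50 -43
```

```text
3.9833 [ 0.47642427 -0.31998725  0.14899788] [-1.40725527  0.57841226 -0.38862734]
-85.0 [ 0.502 -0.325] rel [-2.44 -0.79 -0.32] turn 0.022 yaw now -173.7
-78.0 [ 0.511 -0.326] rel [-3.37 -0.96 -0.32] turn -0.1 yaw now -173.7
-71.0 [ 0.52  -0.325] rel [-4.3  -1.02 -0.33] turn -0.222 yaw now -173.7
-64.0 [ 0.53  -0.324] rel [-5.24 -0.97 -0.33] turn -0.344 yaw now -173.7
-57.0 [ 0.539 -0.321] rel [-6.16 -0.8  -0.34] turn -0.466 yaw now -173.7
-50.0 [ 0.547 -0.317] rel [-7.06 -0.51 -0.34] turn -0.588 yaw now -173.7
-43.0 [ 0.555 -0.313] rel [-7.92 -0.13 -0.34] turn -0.711 yaw now -173.7
```

Request:
{"api": "arm_command", "payload": {"translation": [[-1.2,-0.2,0],[-2.2,-0.4,0],[-3.1,-0.5,0],[-4.0,-0.6,0],[-4.0,-0.6,0]], "turn": [0,0,-0.1,-0.2,-0.2], "hand": [1,1,1,1,1]}}

```text
clock: 4.4
eef_pos: [0.5207, -0.3237, 0.1539]
tool_rot: [-0.155, 0.988, -0.001, 0.001]
ft_force: [-1.1, 0.1, 0.2]
grip_width: 0.0
```

```bash
python3 arc.py .017 -71 -64 -57 -50 -43 -36 -29
python3 - <<'E'
from h import *
for cam in("top","scene"):
    p,d=camera(cam);cv2.imwrite(f"pics/{cam}2.png",p[180:360,(380 if cam=="top" else 80):,::-1] if cam=="top" else p[150:350,80:330,::-1])
    for q in spot_point(cam,"peg_top")[:1]:print(cam,q["conf"],deproj(cam,q["location"],z=.17))
a=cv2.resize(cv2.imread("pics/scene2.png"),None,fx=3,fy=3);cv2.imwrite("pics/s2.png",a)
E
```

```text
4.4 [ 0.52069085 -0.32365636  0.15391983] [-1.0853326   0.12192172  0.19702661]
-71.0 [ 0.52  -0.325] rel [ 0.09 -0.16  0.19] turn -0.02 yaw now -162.1
-64.0 [ 0.53  -0.324] rel [-0.84 -0.29  0.19] turn -0.142 yaw now -162.1
-57.0 [ 0.539 -0.321] rel [-1.78 -0.31  0.2 ] turn -0.264 yaw now -162.1
-50.0 [ 0.547 -0.317] rel [-2.71 -0.22  0.2 ] turn -0.386 yaw now -162.1
-43.0 [ 0.555 -0.313] rel [-3.63 -0.01  0.2 ] turn -0.508 yaw now -162.1
-36.0 [ 0.563 -0.307] rel [-4.51  0.31  0.2 ] turn -0.631 yaw now -162.1
-29.0 [ 0.569 -0.3  ] rel [-5.35  0.74  0.2 ] turn -0.753 yaw now -162.1
top 0.39 [ 0.62050764 -0.00382044  0.17      ]
scene 0.57 [ 0.52967789 -0.32087635  0.17      ]
```

View pics/s2.png

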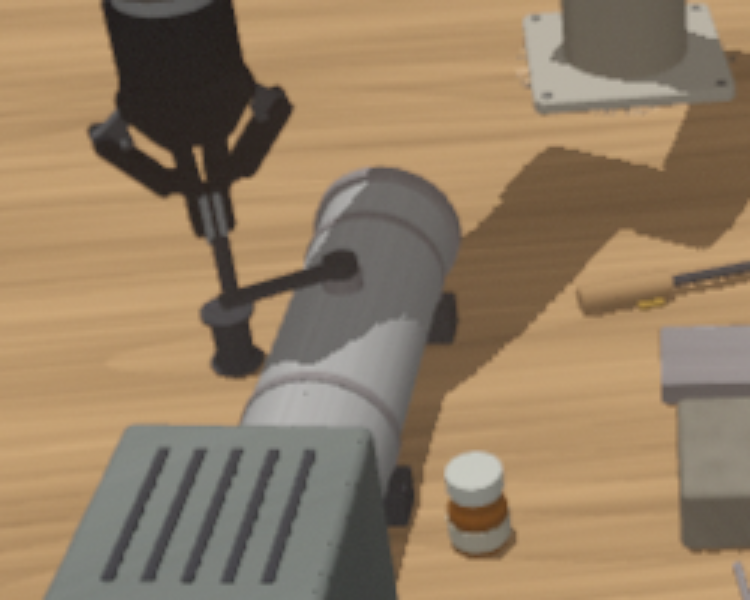

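The peg has begun to turn with the fingers behind it: peg at crop pixel (228,265), hub at (345,265). I'll carry on along the arc, a little lower.

Request:
{"api": "arm_command", "payload": {"translation": [[-0.8,-0.3,0.3],[-1.8,-0.3,0.4],[-2.7,-0.2,0.5],[-3.6,0,0.5],[-3.6,0,0.5]], "turn": [-0.12,-0.24,-0.36,-0.48,-0.5], "hand": [1,1,1,1,1]}}

```text
clock: 5.02
eef_pos: [0.5541, -0.3132, 0.1476]
tool_rot: [-0.394, 0.919, -0.0, 0.0]
ft_force: [0.1, -0.4, 0.0]
grip_width: 0.0
```

```bash
python3 arc.py .017 -43 -36 -29 -22 -15 -10 -6
python3 - <<'E'
from h import *
for cam in("top","scene"):
    p,d=camera(cam)
    for q in spot_point(cam,"peg_top")[:1]:
        w=deproj(cam,q["location"],z=.17);print(cam,q["conf"],w,np.degrees(np.arctan2(w[1]+.249,w[0]-.512)))
cv2.imwrite("pics/s3.png",cv2.resize(p[150:350,80:330,::-1],None,fx=3,fy=3))
E
```

```text
5.0167 [ 0.55410983 -0.313202    0.14764891] [ 0.1242389  -0.43083819  0.00523601]
-43.0 [ 0.555 -0.313] rel [-0.12 -0.04 -0.44] turn -0.01 yaw now -133.6
-36.0 [ 0.563 -0.307] rel [-1.05 -0.18 -0.43] turn -0.132 yaw now -133.6
-29.0 [ 0.569 -0.3  ] rel [-1.99 -0.21 -0.43] turn -0.254 yaw now -133.6
-22.0 [ 0.575 -0.293] rel [-2.93 -0.12 -0.43] turn -0.376 yaw now -133.6
-15.0 [ 0.58  -0.285] rel [-3.84  0.07 -0.43] turn -0.498 yaw now -133.6
-10.0 [ 0.583 -0.279] rel [-4.48  0.29 -0.43] turn -0.586 yaw now -133.6
-6.0 [ 0.585 -0.274] rel [-4.98  0.49 -0.43] turn -0.655 yaw now -133.6
top 0.76 [ 0.57045425 -0.29945028  0.17      ] -40.796585230543045
scene 0.9 [ 0.56522084 -0.30239736  0.17      ] -45.09485908455759
```

View pics/s3.png

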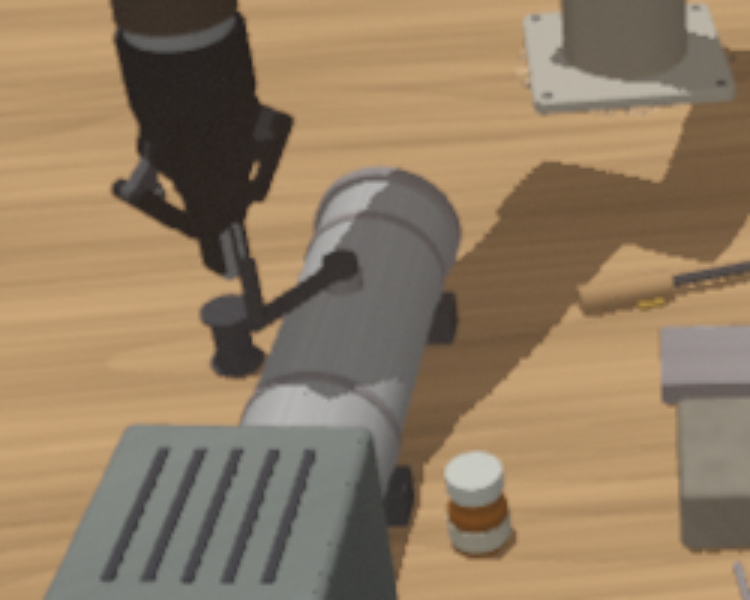

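Tracking well: the peg is at about −43° and the finger is right behind it. Continuing.

Request:
{"api": "arm_command", "payload": {"translation": [[-1.0,-0.2,0],[-2.0,-0.2,0],[-2.9,-0.1,0],[-3.8,0.1,0],[-3.8,0.1,0]], "turn": [-0.12,-0.24,-0.36,-0.48,-0.5], "hand": [1,1,1,1,1]}}

```text
clock: 5.63
eef_pos: [0.5792, -0.2848, 0.1473]
tool_rot: [-0.609, 0.793, -0.0, 0.0]
ft_force: [-0.6, 0.2, -0.6]
grip_width: -0.0002
```

```bash
cat > pegck.py <<'E'
from h import *
for cam in("top","scene"):
    p,d=camera(cam)
    for q in spot_point(cam,"peg_top")[:1]:
        w=deproj(cam,q["location"],z=.17);print(cam,q["conf"],w,np.degrees(np.arctan2(w[1]+.249,w[0]-.512)))
E
python3 arc.py .017 -15 -10 -5 0 5; python3 pegck.py
```

```text
5.6333 [ 0.57919868 -0.2847641   0.14731504] [-0.6009957   0.22184328 -0.63144845]
-15.0 [ 0.58  -0.285] rel [-0.02 -0.08 -0.47] turn 0.001 yaw now -104.9
-10.0 [ 0.583 -0.279] rel [-0.68 -0.2  -0.47] turn -0.086 yaw now -104.9
-5.0 [ 0.585 -0.272] rel [-1.34 -0.27 -0.47] turn -0.173 yaw now -104.9
0.0 [ 0.587 -0.266] rel [-2.01 -0.27 -0.47] turn -0.261 yaw now -104.9
5.0 [ 0.588 -0.259] rel [-2.68 -0.22 -0.47] turn -0.348 yaw now -104.9
top 0.77 [ 0.58724142 -0.26017679  0.17      ] -8.449258665147651
scene 0.66 [ 0.59261514 -0.24750679  0.17      ] 1.061150562214044
```

Request:
{"api": "arm_command", "payload": {"translation": [[-0.3,-0.1,0],[-0.6,-0.2,0],[-0.6,-0.2,0]], "turn": [-0.04,-0.08,-0.08], "hand": [1,1,1]}}

```text
clock: 6.08
eef_pos: [0.5818, -0.2805, 0.1471]
tool_rot: [-0.639, 0.769, 0.0, -0.0]
ft_force: [-0.7, -0.5, 0.1]
grip_width: 0.0002
```

Request:
{"api": "arm_command", "payload": {"translation": [[-0.2,0,0],[-0.3,0,0],[-0.3,0,0]], "turn": [0,0,0], "hand": [1,1,1]}}

```text
clock: 6.33
eef_pos: [0.5825, -0.2781, 0.1471]
tool_rot: [-0.639, 0.769, -0.0, -0.001]
ft_force: [-1.9, -3.6, 0.2]
grip_width: -0.0003
```

```bash
python3 arc.py .017  -10 -5 0; python3 pegck.py
```

```text
6.3333 [ 0.58249038 -0.27808969  0.1470972 ] [-1.90657172 -3.64716462  0.1885842 ]
-10.0 [ 0.583 -0.279] rel [ 0.06 -0.05 -0.49] turn -0.01 yaw now -100.6
-5.0 [ 0.585 -0.272] rel [-0.6  -0.17 -0.49] turn -0.097 yaw now -100.6
0.0 [ 0.587 -0.266] rel [-1.27 -0.22 -0.49] turn -0.184 yaw now -100.6
top 0.63 [ 0.5845588 -0.2482351  0.17     ] 0.6039775546851436
scene 0.73 [ 0.58112316 -0.26110028  0.17      ] -9.92924731399879
```

Request:
{"api": "arm_command", "payload": {"translation": [[-0.2,0,0],[-0.4,0,0],[-0.4,0,0],[-0.4,0,0]], "turn": [0,0,0,0], "hand": [1,1,1,1]}}

```text
clock: 6.87
eef_pos: [0.5826, -0.2778, 0.1472]
tool_rot: [-0.638, 0.77, -0.003, -0.003]
ft_force: [-3.7, -13.0, -1.0]
grip_width: 0.0002
```

Request:
{"api": "arm_command", "payload": {"translation": [[-0.2,0,0],[-0.3,0,0],[-0.3,0,0],[-0.3,0,0]], "turn": [0,0,0,0], "hand": [1,1,1,1]}}

```text
clock: 7.2
eef_pos: [0.5826, -0.2777, 0.1473]
tool_rot: [-0.638, 0.77, -0.004, -0.005]
ft_force: [-3.9, -19.5, -2.2]
grip_width: -0.0002
```

That's a hard stop: 19 N with no movement. I'll unload straight back, then lift straight up.

Request:
{"api": "arm_command", "payload": {"translation": [[0.5,0,0],[1.0,0,0],[1.5,0,0],[1.8,0,0],[1.8,0,0]], "turn": [0,0,0,0,0], "hand": [1,1,1,1,1]}}

```text
clock: 7.62
eef_pos: [0.5811, -0.2878, 0.1471]
tool_rot: [-0.64, 0.769, 0.0, 0.0]
ft_force: [0.2, 0.6, -0.9]
grip_width: -0.0002
```

Request:
{"api": "arm_command", "payload": {"translation": [[0,0,-3],[0,0,-6],[0,0,-9],[0,0,-9]], "turn": [0,0,0,0], "hand": [1,1,1,1]}}

```text
clock: 7.95
eef_pos: [0.5839, -0.2884, 0.2448]
tool_rot: [-0.64, 0.768, -0.005, 0.003]
ft_force: [-0.3, 0.3, 1.1]
grip_width: 0.0001
```

Request:
{"api": "arm_command", "payload": {"translation": [[4,0,0],[8,0,0],[8,0,0]], "turn": [0.1,0.2,0.3], "hand": [1,1,1]}}

```text
clock: 8.2
eef_pos: [0.5649, -0.3722, 0.2366]
tool_rot: [-0.513, 0.858, -0.001, -0.001]
ft_force: [-0.8, 0.5, -0.6]
grip_width: 0.0001
```

```bash
python3 pegck.py; python3 - <<'E'
from h import *
p,d=camera("top");cv2.imwrite("pics/t4.png",cv2.resize(p[80:340,380:540,::-1],None,fx=2.3,fy=2.3))
rel([.493,.22,.237],None)
E
```

```text
top 0.84 [ 0.58654578 -0.25442604  0.17      ] -4.163102659491104
scene 0.71 [ 0.57837983 -0.26791577  0.17      ] -15.905567738736993
rel [-48.54  33.53   0.05] turn 0 yaw now -117.4
```

View pics/t4.png

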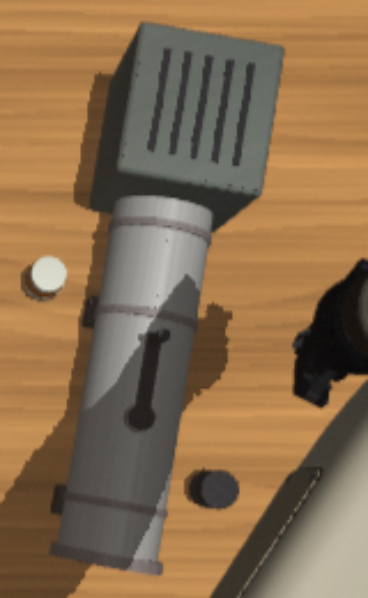

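The handle lies along the tube: hub at crop pixel (142,415), peg at (158,337). The jar and spool haven't moved. Next, over to the round button.

Request:
{"api": "arm_command", "payload": {"translation": [[-3.2,2.2,0],[-6.4,4.4,0],[-9.7,6.7,0],[-12.9,8.9,0],[-16.2,11.2,0]], "turn": [0,0,0,0,0], "hand": [1,1,1,1,1]}}

```text
clock: 8.87
eef_pos: [0.5419, -0.168, 0.2374]
tool_rot: [-0.519, 0.855, -0.0, 0.0]
ft_force: [1.5, 0.8, 0.0]
grip_width: 0.0001
```

Request:
{"api": "arm_command", "payload": {"translation": [[-3.2,2.2,0],[-6.4,4.4,0],[-9.7,6.7,0],[-12.9,8.9,0],[-16.2,11.2,0]], "turn": [0,0,0,0,0], "hand": [1,1,1,1,1]}}

```text
clock: 9.28
eef_pos: [0.5173, 0.0274, 0.2377]
tool_rot: [-0.519, 0.855, -0.0, 0.001]
ft_force: [-0.3, -0.1, 0.5]
grip_width: -0.0001
```

Request:
{"api": "arm_command", "payload": {"translation": [[-2.4,1.6,0],[-4.8,3.2,0],[-7.2,4.9,0],[-9.6,6.5,0],[-12,8.2,0]], "turn": [0,0,0,0,0], "hand": [1,1,1,1,1]}}

```text
clock: 9.7
eef_pos: [0.5002, 0.1714, 0.2376]
tool_rot: [-0.52, 0.854, 0.0, 0.0]
ft_force: [0.8, 0.3, 0.2]
grip_width: 0.0004
```

```bash
python3 - <<'E'
from h import *
for cam in("top","scene"):
    camera(cam)
    for n in("round_top","square_top","oblong_top"):
        for q in spot_point(cam,n)[:1]:print(cam,n,q["conf"],deproj(cam,q["location"],z=.09))
p,d=camera("wrist");cv2.imwrite("pics/w5.png",p[:,:,::-1])
i=camera_info("wrist");K=np.array(i["mtx"]);T=np.linalg.inv(i["world_to_cam"])
for n in("round_top","square_top","oblong_top"):
    for q in spot_point("wrist",n)[:1]:
        r,c=q["location"];v=np.array([c-K[0,2],r-K[1,2]])/K[0,0];th=np.linalg.norm(v);w=T[:3,:3]@np.r_[v/th*np.sin(th),np.cos(th)]
        print("wrist",n,q["conf"],r,c,T[:3,3]+w*(.09-T[2,3])/w[2])
print(get_obs()["eef_pos"]);rel([.493,.22,.14])
E
```

```text
top round_top 0.66 [ 0.63297107 -0.00340447  0.09      ]
scene round_top 0.65 [0.50241797 0.22139859 0.09      ]
scene square_top 0.71 [0.45911625 0.37402069 0.09      ]
scene oblong_top 0.68 [0.47845194 0.29573127 0.09      ]
wrist round_top 0.55 265.5 361.6 [0.49283196 0.22156785 0.09      ]
wrist square_top 0.41 373.1 460.1 [0.45338036 0.37860622 0.09      ]
wrist oblong_top 0.7 325.8 414.7 [0.47486574 0.29942149 0.09      ]
[0.50154349 0.16784701 0.2371637 ]
rel [-4.22  3.18  9.72] turn 0 yaw now -117.7
```

View pics/w5.png

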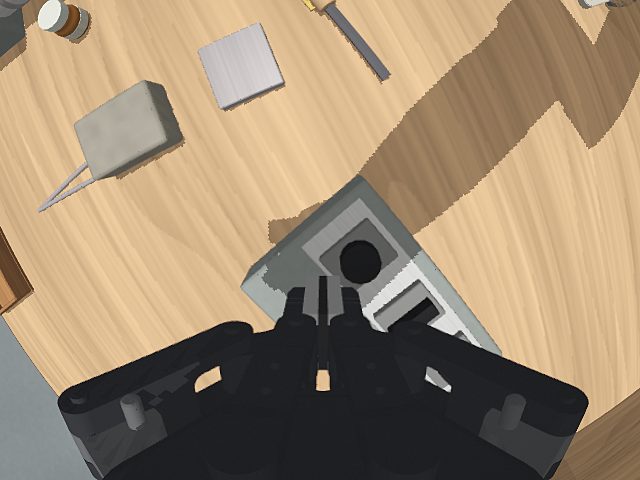

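The wrist view shows the round button at (360,262), on mount nearest the free end, with the oblong button behind it at (415,318). The estimate of (0.493, 0.221) holds.

Request:
{"api": "arm_command", "payload": {"translation": [[-2.2,1.6,0],[-4.3,3.2,0],[-4.3,3.2,4],[-4.3,3.2,8],[-4.3,3.2,11]], "turn": [0,0,0,0,0], "hand": [1,1,1,1,1]}}

```text
clock: 10.72
eef_pos: [0.4923, 0.2214, 0.1249]
tool_rot: [-0.518, 0.856, 0.0, -0.0]
ft_force: [-1.2, -0.3, -0.9]
grip_width: 0.0
```

Request:
{"api": "arm_command", "payload": {"translation": [[0,0,0],[0,0,0],[0,0,0]], "turn": [0,0,0], "hand": [1,1,1]}}

```text
clock: 10.97
eef_pos: [0.4943, 0.2218, 0.1289]
tool_rot: [-0.517, 0.856, -0.0, 0.001]
ft_force: [0.5, 0.5, 0.8]
grip_width: -0.0006
```

```bash
python3 - <<'E'
from h import *
rel([.4935,.221,.104])
p,d=camera("scene");cv2.imwrite("pics/s6.png",cv2.resize(p[130:310,350:550,::-1],None,fx=3.3,fy=3.3))
E
```

```text
rel [0.11 0.04 2.49] turn 0 yaw now -117.7
```

View pics/s6.png

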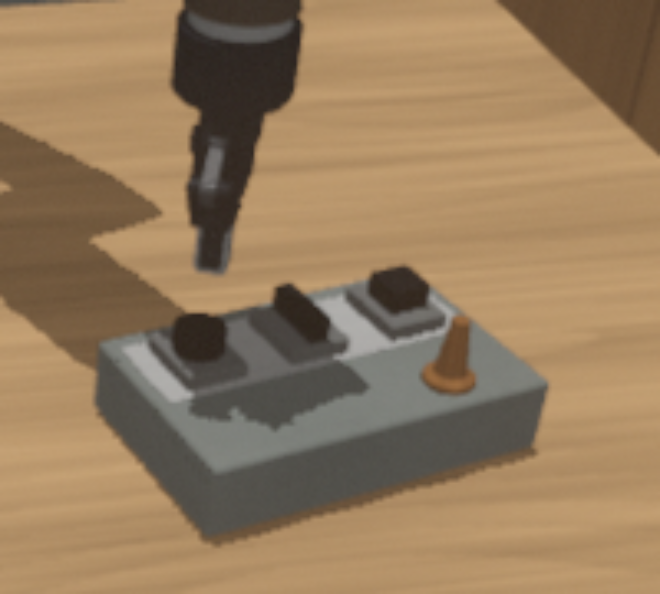

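The fingertips at crop pixel (212,265) are straight above the round button at (199,336). I'll descend gently.

Request:
{"api": "arm_command", "payload": {"translation": [[0,0,0.7],[0,0,1.4],[0,0,2.0],[0,0,2.2],[0,0,2.2]], "turn": [0,0,0,0,0], "hand": [1,1,1,1,1]}}

```text
clock: 11.43
eef_pos: [0.4923, 0.2213, 0.1043]
tool_rot: [-0.518, 0.856, 0.0, -0.001]
ft_force: [-1.0, -0.4, -1.0]
grip_width: 0.0001
```

Request:
{"api": "arm_command", "payload": {"translation": [[0,0,0.2],[0,0,0.4],[0,0,0.6],[0,0,0.6]], "turn": [0,0,0,0], "hand": [1,1,1,1]}}

```text
clock: 11.77
eef_pos: [0.4928, 0.2215, 0.0987]
tool_rot: [-0.518, 0.856, 0.0, -0.0]
ft_force: [-0.4, -0.1, -0.4]
grip_width: -0.0001
```

Request:
{"api": "arm_command", "payload": {"translation": [[0,0,0.1],[0,0,0.2],[0,0,0.2]], "turn": [0,0,0], "hand": [1,1,1]}}

```text
clock: 12.02
eef_pos: [0.4929, 0.2215, 0.097]
tool_rot: [-0.518, 0.856, 0.0, -0.0]
ft_force: [-0.2, 1.0, 0.7]
grip_width: -0.0
```

Request:
{"api": "arm_command", "payload": {"translation": [[0,0,0.1],[0,0,0.2],[0,0,0.2]], "turn": [0,0,0], "hand": [1,1,1]}}

```text
clock: 12.27
eef_pos: [0.4929, 0.2215, 0.0949]
tool_rot: [-0.518, 0.856, 0.0, -0.0]
ft_force: [-0.2, -0.1, -1.2]
grip_width: -0.0
```

```bash
python3 - <<'E'
from h import *
p,d=camera("scene");cv2.imwrite("pics/s7.png",cv2.resize(p[190:270,370:490,::-1],None,fx=6,fy=6,interpolation=cv2.INTER_CUBIC))
o=get_obs();print(o["eef_pos"],o["ft_force"])
E
```

```text
[0.49290075 0.22154441 0.09500283] [ 0.61802952  0.32770437 -0.19592155]
```

View pics/s7.png

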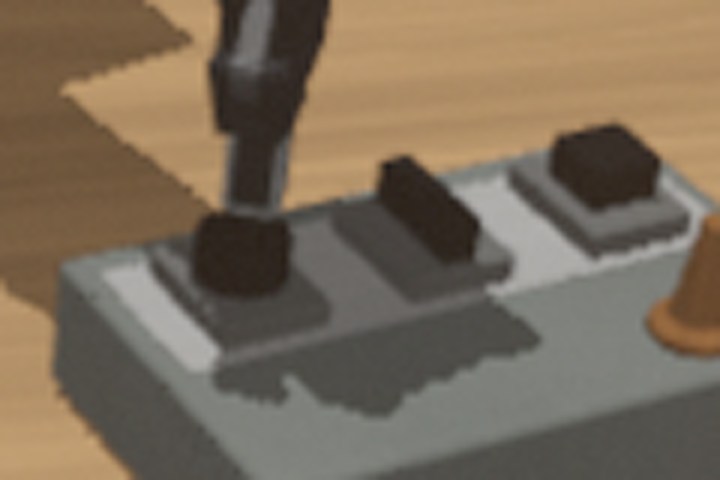

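The fingertips at (252,208) are just at the button's top edge, not pressing yet. The real tip reach is shorter than stated. I'll continue in small steps, watching the force.

Request:
{"api": "arm_command", "payload": {"translation": [[0,0,0.1],[0,0,0.2],[0,0,0.3],[0,0,0.3]], "turn": [0,0,0,0], "hand": [1,1,1,1]}}

```text
clock: 12.65
eef_pos: [0.4928, 0.2215, 0.0918]
tool_rot: [-0.518, 0.856, 0.0, -0.0]
ft_force: [0.6, -0.1, 0.0]
grip_width: 0.0002
```

Request:
{"api": "arm_command", "payload": {"translation": [[0,0,0.1],[0,0,0.2],[0,0,0.2]], "turn": [0,0,0], "hand": [1,1,1]}}

```text
clock: 12.9
eef_pos: [0.4928, 0.2215, 0.0899]
tool_rot: [-0.518, 0.856, 0.0, -0.0]
ft_force: [-0.2, -0.4, -0.2]
grip_width: 0.0
```

Request:
{"api": "arm_command", "payload": {"translation": [[0,0,0.1],[0,0,0.2],[0,0,0.2]], "turn": [0,0,0], "hand": [1,1,1]}}

```text
clock: 13.15
eef_pos: [0.4929, 0.2215, 0.0879]
tool_rot: [-0.518, 0.856, 0.0, -0.0]
ft_force: [-0.3, -0.1, 0.5]
grip_width: 0.0001
```

```bash
python3 - <<'E'
from h import *
p,d=camera("scene");a=cv2.resize(p[180:270,370:490,::-1],(480,360),interpolation=cv2.INTER_CUBIC)
p,d2=camera("wrist");b=cv2.resize(p[200:380,230:470,::-1],(480,360))
t,d3=camera("top");
cv2.imwrite("pics/c8.png",cv2.resize(np.vstack([a,b]),(400,600)))
o=get_obs();print(o["eef_pos"],o["ft_force"],o["tau"],o["joint_pos"])
for n in("round_top","square_top","oblong_top"):
    for q in spot_point("scene",n)[:1]:print(n,q["conf"],q["location"],deproj("scene",q["location"],z=.09))
i=camera_info("scene")
for z in(.07,.08,.09):
    v=np.array(i["world_to_cam"])@np.r_[.493,.2215,z,1];u=np.array(i["mtx"])@v[:3];u/=u[2];print(z,u[:2],(u[0]-370)*400/120,(u[1]-180)*300/90)
E
```

```text
[0.49296046 0.22156071 0.08809549] [0.02362018 0.07718779 0.41040992] [ 7.44726258e-04 -4.27504170e+01  2.25095594e+01  3.17184335e-03
 -1.50713126e-04 -5.12630220e-05] [ 4.22401933e-01  4.15693116e-01 -1.16737640e-01  1.03842913e+00
 -1.06224541e-05 -6.65791883e-01]
round_top 0.6 [228.8, 410.1] [0.49612023 0.21986724 0.09      ]
square_top 0.57 [214.2, 468.7] [0.45772745 0.37071001 0.09      ]
oblong_top 0.68 [220.0, 440.1] [0.47151312 0.29743244 0.09      ]
0.07 [409.51963959 235.44998272] 131.73213196579468 184.83327572477558
0.08 [409.96056272 231.72807413] 133.201875740934 172.42691376533693
0.09 [410.40568158 227.97074866] 134.6856052823 159.9024955289998
```

View pics/c8.png

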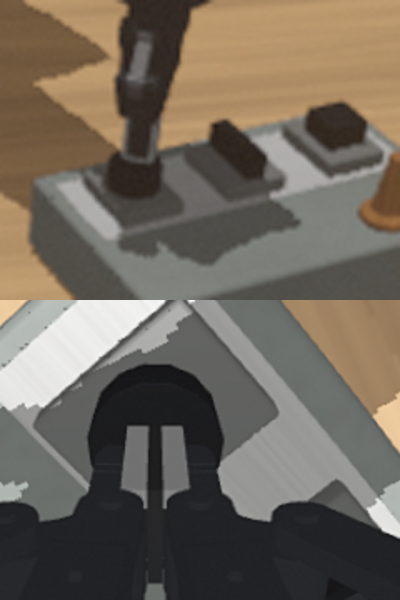

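The tips look centred and right at the button's top face, with no contact force yet. I'll continue in 2 mm steps; earlier the arm built up only about 2 N per mm against a stop.

Request:
{"api": "arm_command", "payload": {"translation": [[0,0,0.1],[0,0,0.2],[0,0,0.2]], "turn": [0,0,0], "hand": [1,1,1]}}

```text
clock: 13.7
eef_pos: [0.4928, 0.2215, 0.0859]
tool_rot: [-0.518, 0.856, 0.0, -0.0]
ft_force: [-0.5, 0.2, 0.5]
grip_width: 0.0
```

Request:
{"api": "arm_command", "payload": {"translation": [[0,0,0.1],[0,0,0.2],[0,0,0.2]], "turn": [0,0,0], "hand": [1,1,1]}}

```text
clock: 13.95
eef_pos: [0.4928, 0.2215, 0.0839]
tool_rot: [-0.518, 0.856, 0.0, -0.0]
ft_force: [-0.0, 0.2, 0.1]
grip_width: -0.0003
```

Request:
{"api": "arm_command", "payload": {"translation": [[0,0,0.1],[0,0,0.2],[0,0,0.2]], "turn": [0,0,0], "hand": [1,1,1]}}

```text
clock: 14.2
eef_pos: [0.4931, 0.2216, 0.0821]
tool_rot: [-0.518, 0.856, -0.0, 0.0]
ft_force: [-0.9, -0.0, 1.5]
grip_width: -0.0002
```

Request:
{"api": "arm_command", "payload": {"translation": [[0,0,0.1],[0,0,0.2],[0,0,0.2]], "turn": [0,0,0], "hand": [1,1,1]}}

```text
clock: 14.45
eef_pos: [0.4931, 0.2216, 0.0802]
tool_rot: [-0.518, 0.856, -0.0, 0.0]
ft_force: [0.4, -0.8, 1.7]
grip_width: 0.0
```

Request:
{"api": "arm_command", "payload": {"translation": [[0,0,0.1],[0,0,0.2],[0,0,0.2]], "turn": [0,0,0], "hand": [1,1,1]}}

```text
clock: 14.7
eef_pos: [0.4931, 0.2216, 0.0782]
tool_rot: [-0.518, 0.856, -0.0, 0.0]
ft_force: [-0.4, -1.1, 3.3]
grip_width: 0.0
```

```bash
python3 - <<'E'
from h import *
p,d=camera("scene");a=cv2.resize(p[200:260,380:460,::-1],(640,480),interpolation=cv2.INTER_CUBIC)
cv2.imwrite("pics/s9.png",a)
F=[]
for _ in range(6): camera("wrist");F.append(get_obs()["ft_force"])
print(np.mean(F,0),get_obs()["eef_pos"])
E
```

```text
[-0.79026996 -0.25312116  3.60703974] [0.49307848 0.22161201 0.07821694]
```

View pics/s9.png

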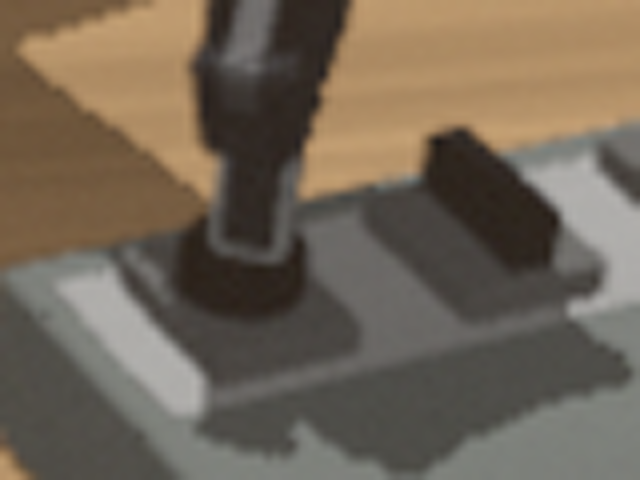

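The button is going down: 3.6 N, so about 4.7 mm, and the tips sit on it at (255,250). I'll press 4 mm more and hold.

Request:
{"api": "arm_command", "payload": {"translation": [[0,0,0.1],[0,0,0.2],[0,0,0.3],[0,0,0.4],[0,0,0.4]], "turn": [0,0,0,0,0], "hand": [1,1,1,1,1]}}

```text
clock: 15.47
eef_pos: [0.4931, 0.2216, 0.0741]
tool_rot: [-0.518, 0.856, -0.0, 0.0]
ft_force: [-1.3, -0.8, 5.3]
grip_width: 0.0003
```

```bash
python3 - <<'E'
from h import *
F=[]
for _ in range(6): camera("wrist");F.append(get_obs()["ft_force"])
print(np.mean(F,0),get_obs()["eef_pos"])
E
```

```text
[-0.84427682 -0.51532461  5.58074826] [0.49308679 0.22160142 0.07427063]
```

At 5.6 N it is about 9 mm down. I'll press 2 mm more to confirm the stop, then release slowly.

Request:
{"api": "arm_command", "payload": {"translation": [[0,0,0.1],[0,0,0.2],[0,0,0.2],[0,0,0.2]], "turn": [0,0,0,0], "hand": [1,1,1,1]}}

```text
clock: 16.1
eef_pos: [0.4931, 0.2216, 0.0728]
tool_rot: [-0.518, 0.856, -0.0, 0.0]
ft_force: [-2.0, -0.6, 8.7]
grip_width: 0.0001
```

Request:
{"api": "arm_command", "payload": {"translation": [[0,0,-0.5],[0,0,-1],[0,0,-2],[0,0,-5],[0,0,-8]], "turn": [0,0,0,0,0], "hand": [1,1,1,1,1]}}

```text
clock: 16.52
eef_pos: [0.4912, 0.2208, 0.1513]
tool_rot: [-0.518, 0.856, 0.0, -0.003]
ft_force: [0.2, 0.2, 0.5]
grip_width: 0.0003
```

Request:
{"api": "arm_command", "payload": {"translation": [[0,0,-4],[0,0,-8],[0,0,-8],[0,0,-8]], "turn": [0,0,0,0], "hand": [1,1,1,1]}}

```text
clock: 16.85
eef_pos: [0.4945, 0.2223, 0.2352]
tool_rot: [-0.518, 0.856, -0.0, 0.003]
ft_force: [-0.3, -0.4, -1.3]
grip_width: -0.0
```

```bash
python3 - <<'E'
from h import *
o=get_obs();print(o["clock"],o["eef_pos"],o["ft_force"],o["joint_vel"])
a,_=camera("scene");b,_=camera("top")
cv2.imwrite("pics/f.png",np.vstack([cv2.resize(a[130:430,80:560,::-1],(480,300)),b[130:350,100:580,::-1]]))
for cam in("scene","top"):
    for n,z in dict(peg_top=.17,round_top=.09,cone=.06,jar=0,spool=0,brick=0,block=0,file=0,tweezers=0).items():
        for q in spot_point(cam,n)[:1]:print(cam,n,round(q["conf"],2),np.round(deproj(cam,q["location"],z=z),3))
E
```

```text
16.85 [0.4944912  0.22225352 0.23524661] [-0.31958397 -0.40413075 -1.3262972 ] [ 0.00066845  0.04226905 -0.08795541 -0.02330411  0.00070801  0.00100603]
scene peg_top 0.92 [ 0.589 -0.257  0.17 ]
scene round_top 0.5 [0.504 0.22  0.09 ]
scene cone 0.82 [0.534 0.378 0.06 ]
scene jar 0.75 [ 0.655 -0.166  0.   ]
scene spool 0.57 [ 0.432 -0.339  0.   ]
scene brick 0.88 [ 0.658 -0.002 -0.   ]
scene block 0.7 [0.511 0.003 0.   ]
scene file 0.88 [ 0.393 -0.     0.   ]
scene tweezers 0.8 [ 0.77 -0.    0.  ]
top jar 0.7 [ 0.654 -0.165  0.   ]
top spool 0.72 [ 0.439 -0.338  0.   ]
top brick 0.65 [ 0.658 -0.172  0.   ]
top block 0.74 [0.519 0.    0.   ]
top file 0.74 [0.397 0.003 0.   ]
top tweezers 0.63 [ 0.655 -0.172  0.   ]
```

View pics/f.png

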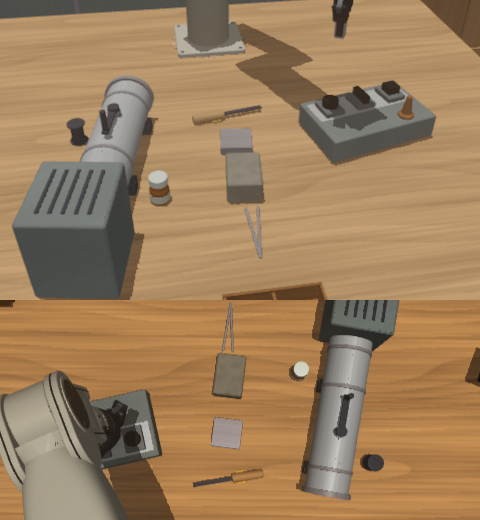

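The last picture shows the handle lying along the duct (peg at (110,113)), all three buttons up (round at (330,103)), and every loose thing in its place. The gripper is clear of everything, so I'm handing in.

```bash
python3 -c "
from workcell import *
print(job_done())"
```

```text
the job is handed in; nothing more can be done
None
```

I opened the damper, then pressed the round start button and let it come up again. The job is handed in at about 17 s of the 64 s allowed; no verdict is reported.

- **Damper:** I pushed the peg round with the shut fingertips to its end stop, where about 20 N moved it no further. I then backed off and lifted straight up. The last pictures show the handle lying along the duct. The network's peg angles disagreed: −4° and −16° right after the push, −6° at the end, against a duct yaw of −10°. I relied on the hard stop and the pictures.
- **Start button:** I pressed it straight down to its stop, with a highest reading of 8.7 N against the 25 N limit. In the last picture all three buttons are up.
- **Tip reach:** The button touched about 20 mm lower than the stated 14 mm tip reach implies, so I went down in 2 mm steps by force and picture.
- **Loose things:** All stand within about 15 mm of their first estimates, and most within 8 mm. The widest is the spool, at 11–15 mm, which I put down to network scatter as nothing came near it. The last top-view hits for the brick and tweezers were false: both fell on the jar. The scene view showed both in place.

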